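# Set the bench air regulator and lock it

## Robot

A 6-joint arm with a two-finger parallel gripper is mounted at the origin on the work surface. World frame = base frame: x ahead of the robot, y to its left, z up, the work surface at z = 0. Lengths are in m, angles in rad, forces in N, time in s.
With the tool pointing down it reaches from about 0.425 to 0.95 m from the base axis. Payload 3.5 kg.
Tool frame: the origin (TCP) lies on the centre line of the jaws, within the pads' length; the fingertips stand 11 mm ahead of it and the grasp point (between the pads) lies 8 mm behind it; x points along the fingers, y is the direction in which the jaws open and shut, and the axes are right-handed (so a half turn about x gives the same grasp; the last joint's range is limited). The gripper opens to 85 mm and grips with 20 to 120 N. Pads are 22 mm wide; open, the fingers measure 114 mm over their backs; the gripper's body (76 mm by 85 mm) begins 54 mm behind the grasp point. The pads swing forward as they close: fully open they stand 13 mm farther back than shut.
Start: joints at [1.151, 0.286, 1.577, -0, 1.279, -0.15], TCP at [0.18, 0.651, 0.242] pointing down, gripper open.
Joint ranges: [-2.77, 2.77], [-0.9, 2.22], [0.21, 2.48], [-1.53, 4.67], [0.24, 2.81], [-2.84, 2.84]. Speed limits (rad/s): [2.79, 2.79, 3.14, 3.14, 3.14, 3.14].

## Interface

Orientations are given as a unit quaternion [x, y, z, w].
In Python, from plant import ctrl gives the robot as it stands. The module is installed in compiled form; this text tells all that it offers.
- The arm moves only by the tool drive_tool, never from a script. Its argument "series" is a list of rows, each a list of 2 entries, a list of its own where there are three numbers: the shift along the tool's x, y, z in units of 50 mm (1.0 is 50 mm), then the turn, a rotation vector about the tool's x, y, z in degrees. A call has 1 to 5 rows; each row shifts and turns the pose as measured when the row begins, along the tool's axes as they then stand; what a row does not reach is not made up. A row lasts 1/10 s, in which the tool goes at most 50 mm and 8.59 degrees, less where a joint would pass 70% of its speed; a pose out of reach is approached as far as the arm can. A call is refused whole if a number of a shift passes 1 or a number of a turn 8.59, either way. A call with a gripper value outside its range is refused whole. "grip" is the gripper's target within -1 to 1 (fully open at 1, half-way at 0, shut at -1), set as the call begins (left out, the last holds). The fingers move at their own pace and stop on an object; "newtons" is the grip in N (left out, the last holds). Time passes only in rows, so rows that do not move let the fingers close. It gives the time, the measured TCP pose, the force and the opening at its end, in the units of the state.
- ctrl.get_state(): the state, without advancing time (a new reading comes with each control period).
- ctrl.read_camera(name): name is "scene" or "top" or "wrist"; returns a dict with "img" (480x640x3 uint8, red, green, blue), "camera_matrix" (3x3 intrinsics, pixels), "R" (3x3) and "t" (3): a world point X has camera coordinates R X + t. Camera axes: x right, y down, z forward; pixel columns grow to the right and rows downward; lengths in m; the calibration is good to about 2 mm. A picture is of the moment at which its call begins. There is no depth.
- ctrl.sign_off(): hands the job in, once; it reports no verdict.
The state is a dict: "time": time; "qpos": joint angles; "dq": joint speeds; "joint_efforts": joint torques, N m; "eef_pos": TCP position; "tcp_rot": TCP orientation; "contact_force": force on the tool from outside, world axes, zero at the start; "wrist_torque": the same for the moment, N m; "opening": opening from 0.0 (shut) to 1.0 (fully open).
Only numpy, scipy, OpenCV 4.12 (cv2) and the standard library are available. Lean on these libraries where they do the work, as an engineer would, in place of code of your own. Each camera call takes 0.05 s, during which the arm holds its last target.

## Task

In the paint mixing room, turn the black knob of the bench air regulator until its pointer nose lines up with the steel marker clip on the dial rim. Then turn the steel lock ring under the dial clockwise (seen from above) by its lugs until it seats, and nip it up tight with a firm push of about 15 N on a lug, never more than 25 N. Let go with the pointer still on the marker, and leave the cup, tin, tape roll and spatula around it where they are.

Things in the scene. Friction and masses are not known exactly. Their poses are not given: they have to be found in the camera images.
- reg: air regulator fixed to the bench on a 130 mm square steel foot plate: aluminium block, small gauge on its -x side, copper pipes on its y sides. Origin at the centre of its underside; z is the common vertical axis of ring, dial and knob. From below: lock ring (disc radius 51 mm, top at height 100 mm, three lugs), fixed dial disc (radius 46 mm, top at height 117 mm), knob. Heights are above the table
- knob_grip (a point): point on the knob's axis at height 146 mm, where to grip it from above: an upright black bar 46 mm long (this frame's x, towards the pointer), 12 mm thick (y), height 122 to 161 mm, on a skirt of radius 24 mm. Turns with slight friction (0.08 N m), 2.6 rad either way from the regulator's +x, and stays where left; needs at most 1.5 rad. No link with the lock ring
- pointer (a point): tip of the knob's pointer nose, 37 mm from the knob's axis at height 120 mm; the nose is 6 mm wide and lies just over the dial, in line with the bar grip
- marker_tip (a point): inner end of the marker: a dark steel clip, 7 mm wide and 6 mm high, fixed on the dial's rim (radius 38 to 50 mm, height 117 to 123 mm). This point lies 37 mm from the axis at height 120 mm, exactly where the pointer tip has to come. The clip sits at another angle each time
- lug_a (a point): centre of the top face of one of the lock ring's three lugs (120 degrees apart, turning together), 63 mm from the axis: an upright steel tab 10 mm thick along the turning direction, radius 49 to 74 mm, rising from the ring's top (height 100 mm) to 122 mm
- lug_b (a point): another of the three lugs, same as lug_a. To tighten, the ring turns clockwise seen from above: first loosely for 0.5 to 1.5 rad (0.2 N m, about 3 N at the lug), then it seats, at an angle that differs each time and cannot be seen
- lug_c (a point): the third lug, same as lug_a
- clamp (a joint): how far the lock ring is squeezed past its seat, rad: 0 while the ring is loose, grows only once it has seated; resists with 0.4 N m plus 25 N m per rad (6.5 N at the lug, rising about 6 N per mm of lug travel). Friction holds it when let go, but a squeeze above 0.016 springs back to 0.016. Tight is above 0.01; above 0.06 the thread is strained. 15 N on the middle of a lug gives about 0.02
- cup: clear plastic mixing cup, rim radius 40 mm, 95 mm high, standing beside the regulator; origin at the centre of its underside. Leave it alone
- tin: paint tin, radius 38 mm, 90 mm high, beside the regulator; origin at the centre of its underside. Leave it alone
- tape: roll of masking tape lying flat, outer radius 50 mm, 25 mm high, beside the regulator; origin at the centre of its underside. Leave it alone
- spatula: mixing spatula 200 mm long lying flat on the bench, along its x. Leave it alone

How it is judged:
By the outcome, as a careful person would: the job done as asked, in the order asked, and still so for the second after the job is handed in, with the robot touching nothing.
It also fails if it takes over 67 s, if anything falls off the work surface, if the arm or the gripper's body presses on something with over 40 N, if the wrist force passes 120 N, or if a joint passes its speed limit or range.

## Working session

There is one attempt and no reset: what is moved stays moved. The work goes in short steps, Python scripts to look and compute and a tool call to move; the robot and the scene stay as the last step left them, time stands still between calls to the robot, and variables do not carry over. Pictures are saved under pics/ and viewed, and the job is handed in when it is done.

Besides the shell and the picture viewer there is one more tool, called after "Request:" as name(argument=value, ...) on one line, values as JSON. drive_tool: Moves the arm, as the interface text tells. Its arguments: {"type":"object","properties":{"series":{"type":"array"},"grip":{"type":"number"},"newtons":{"type":"number"}},"required":["series"]}

```bash
mkdir -p pics
cat > h.py <<'E'
import numpy as np, cv2
from plant import ctrl
from scipy.spatial.transform import Rotation as Rn
def shot(n,f):
    d=ctrl.read_camera(n); cv2.imwrite('pics/'+f,d['img'][:,:,::-1]); np.savez('pics/'+f+'.npz',**{k:np.array(v) for k,v in d.items()}); return d
def ray(d,u,v,z):
    K,R,t=[np.array(d[k]) for k in('camera_matrix','R','t')]
    c=-R.T@t; r=R.T@np.linalg.solve(K,[u,v,1]); return c+r*(z-c[2])/r[2]
def proj(d,X):
    K,R,t=[np.array(d[k]) for k in('camera_matrix','R','t')]
    p=K@(R@np.array(X)+t); return p[:2]/p[2]
E
python3 - <<'E'
from h import *
s=ctrl.get_state(); print({k:np.round(v,4) for k,v in s.items()})
for n in('top','scene','wrist'):
    d=shot(n,n+'1.png'); print(n, -d['R'].T@d['t'])
print(np.round(Rn.from_quat(s['tcp_rot']).as_matrix(),3))
E
```

```text
{'time': np.float64(0.0), 'qpos': array([ 1.151 ,  0.2871,  1.5782, -0.    ,  1.2786, -0.15  ]), 'dq': array([ 0.0009, -0.0011,  0.0012,  0.0001,  0.001 ,  0.0002]), 'joint_efforts': array([-1.50000e-03, -4.05983e+01, -2.92625e+01, -2.00000e-04,
        5.80000e-03,  0.00000e+00]), 'eef_pos': array([0.1796, 0.65  , 0.241 ]), 'tcp_rot': array([ 0.0943,  0.7009, -0.0959,  0.7005]), 'contact_force': array([ 0.1876, -0.2701, -0.3167]), 'wrist_torque': array([0.0146, 0.0254, 0.0442]), 'opening': np.float64(1.0027)}
top [0.33467914 0.06066285 1.10588717]
scene [1.12763958 0.24579013 0.57515378]
wrist [0.11512171 0.66832006 0.37243067]
[[-0.001  0.267  0.964]
 [-0.002  0.964 -0.267]
 [-1.    -0.002 -0.   ]]
```

View pics/top1.png

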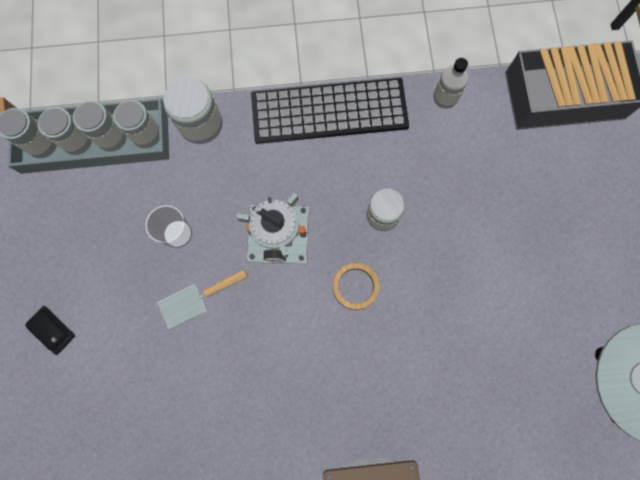

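View pics/scene1.png

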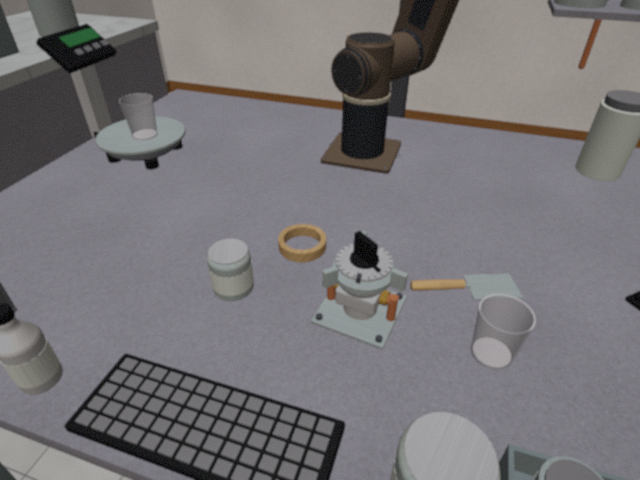

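View pics/wrist1.png

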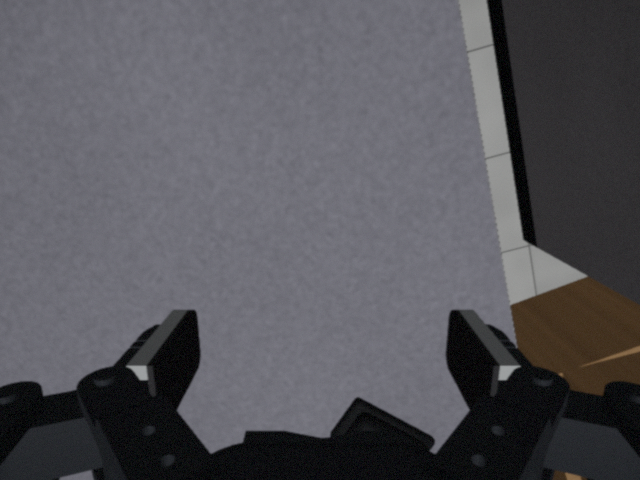

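The top view shows the regulator at about (273,222), with the cup, spatula, tape and tin around it. I'll enlarge both views of it.

Run:
```python
from h import *
for n,(x0,x1,y0,y1) in(('top',(225,325,180,275)),('scene',(305,415,225,350))):
    im=cv2.imread(f'pics/{n}1.png')[y0:y1,x0:x1]
    cv2.imwrite(f'pics/{n}1c.png',cv2.resize(im,None,fx=6 if n=='top' else 4.8,fy=6 if n=='top' else 4.8,interpolation=cv2.INTER_CUBIC))
d=dict(np.load('pics/top1.png.npz'))
for uv,z in(((273,221),.16),((273,222),.117),((293,200),.122),((243,217),.122),((386,205),.09),((356,287),.025),((170,225),.05),((225,285),0.01)):
    print(uv,np.round(ray(d,*uv,z),3))
```

```text
(273, 221) [0.582 0.14  0.16 ]
(273, 222) [0.591 0.144 0.117]
(293, 200) [0.631 0.1   0.122]
(243, 217) [0.606 0.202 0.122]
(386, 205) [ 0.61  -0.091  0.09 ]
(356, 287) [ 0.454 -0.013  0.025]
(170, 225) [0.625 0.37  0.05 ]
(225, 285) [0.489 0.267 0.01 ]
```

View pics/top1c.png

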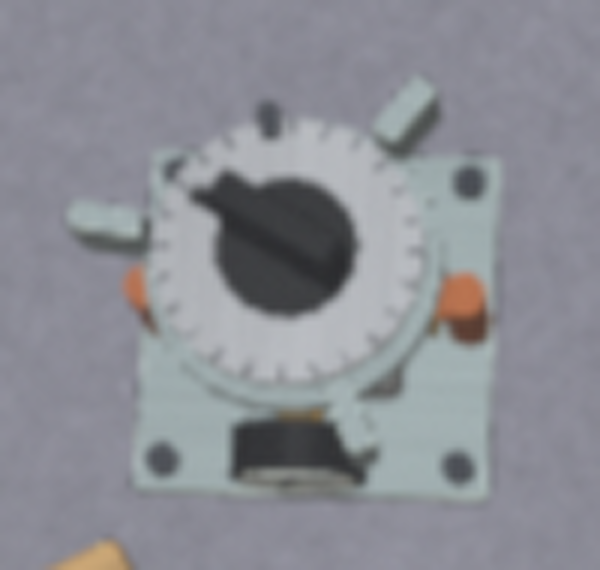

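View pics/scene1c.png

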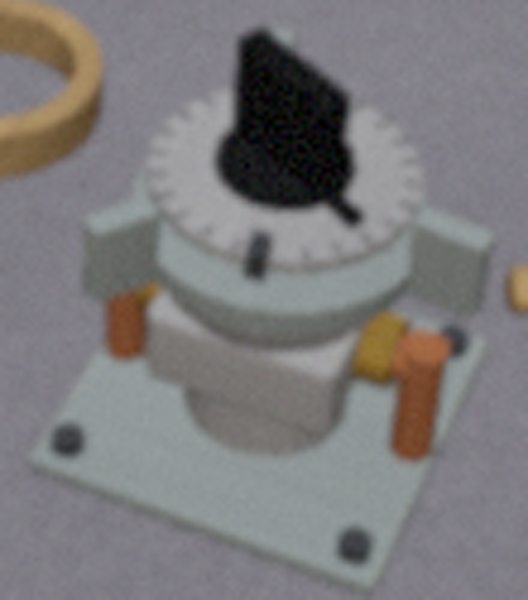

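```bash
cat >> h.py <<'E'
def plan(p,yaw,n):
    """rows (tool units) to reach TCP p with tool y at yaw deg, tool down, over n rows"""
    s=ctrl.get_state(); R=Rn.from_quat(s['tcp_rot']); P=np.array(s['eef_pos'])
    y=np.radians(yaw); yv=np.array([np.cos(y),np.sin(y),0]); xv=np.array([0,0,-1.]); 
    Rt=Rn.from_matrix(np.c_[xv,yv,np.cross(xv,yv)])
    rv=(R.inv()*Rt).as_rotvec(); d=(np.array(p)-P)/n
    for i in range(n):
        Ri=R*Rn.from_rotvec(rv*i/n)
        print(np.round(Ri.inv().apply(d)/.05,3).tolist(),np.round(np.degrees(rv)/n,2).tolist())
def st():
    s=ctrl.get_state(); M=Rn.from_quat(s['tcp_rot']).as_matrix()
    print('t',round(float(s['time']),2),'P',np.round(s['eef_pos'],4),'yaw',round(float(np.degrees(np.arctan2(M[1,1],M[0,1]))),2),'xax',np.round(M[:,0],3),'F',np.round(s['contact_force'],2),'op',round(float(s['opening']),3)); return s
E
python3 -c "
from h import *
plan([.56,.16,.33],-29,15)"
```

```text
[-0.118, -0.495, 0.663] [6.9, 0.01, 0.01]
[-0.118, -0.412, 0.718] [6.9, 0.01, 0.01]
[-0.118, -0.322, 0.762] [6.9, 0.01, 0.01]
[-0.118, -0.229, 0.795] [6.9, 0.01, 0.01]
[-0.118, -0.131, 0.817] [6.9, 0.01, 0.01]
[-0.118, -0.032, 0.827] [6.9, 0.01, 0.01]
[-0.118, 0.067, 0.824] [6.9, 0.01, 0.01]
[-0.118, 0.166, 0.81] [6.9, 0.01, 0.01]
[-0.118, 0.262, 0.785] [6.9, 0.01, 0.01]
[-0.118, 0.355, 0.747] [6.9, 0.01, 0.01]
[-0.118, 0.442, 0.699] [6.9, 0.01, 0.01]
[-0.118, 0.523, 0.641] [6.9, 0.01, 0.01]
[-0.118, 0.596, 0.574] [6.9, 0.01, 0.01]
[-0.118, 0.661, 0.498] [6.9, 0.01, 0.01]
[-0.118, 0.716, 0.415] [6.9, 0.01, 0.01]
```

Request:
drive_tool(series=[[[-0.12, -0.5, 0.66], [6.9, 0, 0]], [[-0.12, -0.41, 0.72], [6.9, 0, 0]], [[-0.12, -0.32, 0.76], [6.9, 0, 0]], [[-0.12, -0.23, 0.8], [6.9, 0, 0]], [[-0.12, -0.13, 0.82], [6.9, 0, 0]]], grip=1)

```text
time: 0.65
eef_pos: [0.3049, 0.4824, 0.2674]
tcp_rot: [0.3, 0.639, -0.306, 0.638]
contact_force: [1.2, -0.1, 0.1]
opening: 0.994
```

Request:
drive_tool(series=[[[-0.12, -0.03, 0.83], [6.9, 0, 0]], [[-0.12, 0.07, 0.82], [6.9, 0, 0]], [[-0.12, 0.17, 0.81], [6.9, 0, 0]], [[-0.12, 0.26, 0.79], [6.9, 0, 0]], [[-0.12, 0.36, 0.75], [6.9, 0, 0]]])

```text
time: 1.15
eef_pos: [0.4313, 0.3082, 0.2976]
tcp_rot: [0.482, 0.514, -0.489, 0.515]
contact_force: [1.2, 1.2, 0.2]
opening: 1.0
```

Request:
drive_tool(series=[[[-0.12, 0.44, 0.7], [6.9, 0, 0]], [[-0.12, 0.52, 0.64], [6.9, 0, 0]], [[-0.12, 0.6, 0.57], [6.9, 0, 0]], [[-0.12, 0.66, 0.5], [6.9, 0, 0]], [[-0.12, 0.72, 0.42], [6.9, 0, 0]]])

```text
time: 1.65
eef_pos: [0.553, 0.1308, 0.3281]
tcp_rot: [-0.617, -0.338, 0.624, -0.34]
contact_force: [-0.1, 0.4, 0.7]
opening: 1.001
```

```bash
python3 -c "
from h import *
st()
shot('wrist','w2.png');plan([.56,.16,.33],-29,3)"
```

```text
t 1.65 P [0.553  0.1308 0.3281] yaw -32.68 xax [-0.008 -0.008 -1.   ] F [-0.13  0.36  0.74] op 1.001
[-0.009, -0.106, -0.205] [-1.39, 0.24, -0.06]
[-0.008, -0.101, -0.208] [-1.39, 0.24, -0.06]
[-0.007, -0.095, -0.21] [-1.39, 0.24, -0.06]
```

View pics/w2.png

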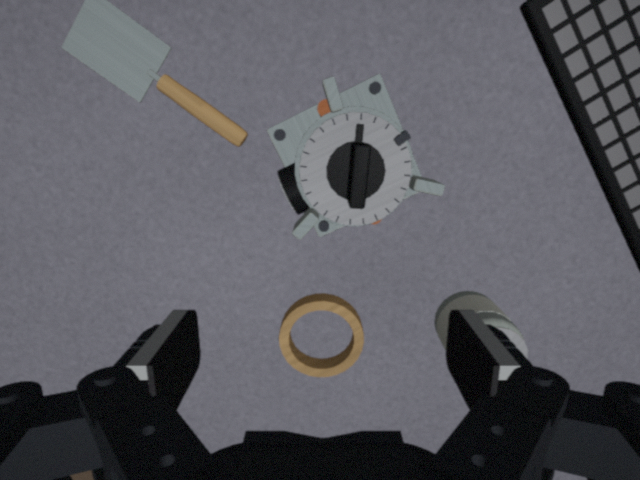

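Sharp wrist view: dial centre near (356,168), pointer tip (360,125), marker (402,137), lug tops (332,92), (430,186) and (304,224). I'll measure those.

```bash
cat > m.py <<'E'
from h import *
d=dict(np.load('pics/w2.png.npz'))
im=d['img']; g=cv2.cvtColor(im,cv2.COLOR_RGB2GRAY)
hsv=cv2.cvtColor(im,cv2.COLOR_RGB2HSV)
m=((g>150)&(hsv[...,1]<22)).astype(np.uint8)
m[:100]=0;m[235:]=0;m[:,:290]=0;m[:,420:]=0
m=cv2.morphologyEx(m,cv2.MORPH_OPEN,np.ones((3,3)))
c=max(cv2.findContours(m,0,1)[0],key=cv2.contourArea); h=cv2.convexHull(c)
e=cv2.fitEllipse(h); print(e); 
b=cv2.minEnclosingCircle(c);print(b)
C=ray(d,*e[0],.117); r=[np.linalg.norm(ray(d,*p[0],.117)[:2]-C[:2]) for p in h]; print('dial C',C,'r',np.mean(r),np.std(r))
x=im[60:260,270:460]; cv2.imwrite('pics/w2c.png',cv2.resize(x[:,:,::-1],None,fx=3,fy=3,interpolation=cv2.INTER_CUBIC))
mm=m[60:260,270:460]*255; cv2.imwrite('pics/w2m.png',mm)
E
python3 m.py
```

```text
Traceback (most recent call last):
  File "m.py", line 8, in <module>
    c=max(cv2.findContours(m,0,1)[0],key=cv2.contourArea); h=cv2.convexHull(c)
ValueError: max() iterable argument is empty
```

```bash
python3 - <<'E'
from h import *
im=np.load('pics/w2.png.npz')['img']
for p in((315,165),(356,210),(400,165),(332,85),(430,186),(304,226),(290,150),(390,100),(402,137),(250,250)): print(p,im[p[1],p[0]])
E
sed -i 's/m=((g>150).*/m=((g>138)\&(hsv[...,1]<22)).astype(np.uint8)/' m.py; python3 m.py
```

```text
(315, 165) [144 145 148]
(356, 210) [142 144 147]
(400, 165) [144 145 149]
(332, 85) [130 138 138]
(430, 186) [131 141 141]
(304, 226) [127 135 137]
(290, 150) [131 140 143]
(390, 100) [123 131 133]
(402, 137) [59 63 66]
(250, 250) [114 115 124]
((355.203857421875, 170.1558380126953), (107.05463409423828, 112.23399353027344), 63.03548812866211)
((355.5049133300781, 169.03875732421875), 56.429046630859375)
dial C [0.59371462 0.14435761 0.117     ] r 0.044660876277249434 0.0018629744164978472
```

View pics/w2c.png

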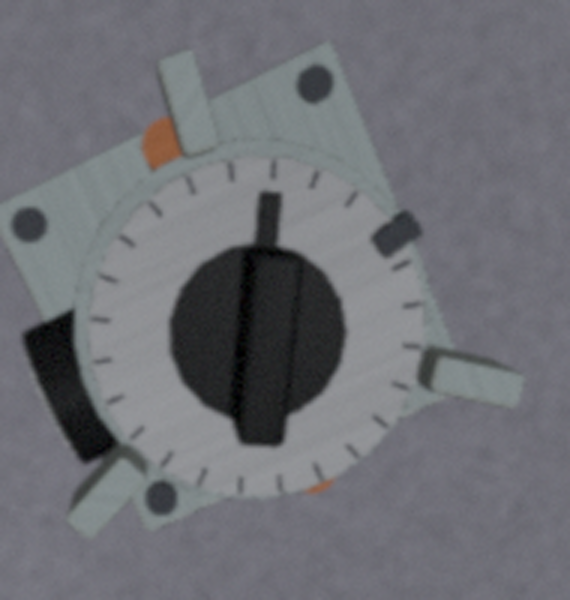

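View pics/w2m.png

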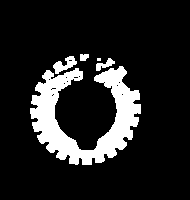

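Run:
```python
from h import *
d=dict(np.load('pics/w2.png.npz'))
f=lambda u,v,z: ray(d,270+u/3,60+v/3,z)[:2]
L=[f(188,102,.122),f(479,382,.122),f(107,499,.122)]
C=np.mean(L,0); print('C lugs',C)
for l in L: print('lug',l,np.linalg.norm(l-C),np.degrees(np.arctan2(*(l-C)[::-1])))
print('skirt',f(258,332,.122))
pts=[f(76,330,.117),f(427,330,.117),f(255,497,.117),f(250,153,.117)]
print('dial',pts,(pts[0]+pts[1])/2,(pts[2]+pts[3])/2)
for n,p in(('ptr',f(270,192,.120)),('mark in',f(380,247,.12)),('mark out',f(412,224,.123))):
    print(n,p,np.linalg.norm(p-C),np.degrees(np.arctan2(*(p-C)[::-1])))
# bar direction (top face z=.161)
a=f(274,252,.161);b=f(262,443,.161); a2=(f(248,250,.161)+f(300,264,.161))/2; b2=(f(238,445,.161)+f(285,445,.161))/2
print('bar',a2,b2,(a2+b2)/2,np.linalg.norm(a2-b2),np.degrees(np.arctan2(*(a2-b2)[::-1])))
```

```text
C lugs [0.59376896 0.14393133]
lug [0.60921526 0.20345583] 0.06149596604934733 75.45290562233089
lug [0.63736002 0.10063356] 0.06144003093022714 -44.80660076141297
lug [0.53473161 0.1277046 ] 0.06122675589988624 -164.63145727767562
skirt [0.59401189 0.14431829]
dial [array([0.55272391, 0.17077354]), array([0.63293343, 0.11937553]), array([0.56934155, 0.10477869]), array([0.61640282, 0.18431932])] [0.59282867 0.14507454] [0.59287218 0.14454901]
ptr [0.61551522 0.17327057] 0.03651972987165213 53.45414562334248
mark in [0.63273515 0.14565622] 0.03900434621854627 2.534617704270688
mark out [0.64228604 0.14660125] 0.04859047899430006 3.14983723987139
bar [0.60589092 0.16222836] [0.58031581 0.12583481] [0.59310337 0.14403159] 0.0444811968123858 54.902852190699186
```

```bash
python3 -c "
from h import *
plan([.5938,.144,.20],-35.9,5)"
```

```text
[0.515, 0.083, -0.15] [0.55, 0.14, -0.04]
[0.515, 0.082, -0.149] [0.55, 0.14, -0.04]
[0.515, 0.081, -0.149] [0.55, 0.14, -0.04]
[0.516, 0.08, -0.148] [0.55, 0.14, -0.04]
[0.516, 0.079, -0.148] [0.55, 0.14, -0.04]
```

Request:
drive_tool(series=[[[0.51, 0.08, -0.15], [0.55, 0.14, 0]], [[0.51, 0.08, -0.15], [0.55, 0.14, 0]], [[0.51, 0.08, -0.15], [0.55, 0.14, 0]], [[0.51, 0.08, -0.15], [0.55, 0.14, 0]], [[0.51, 0.08, -0.15], [0.55, 0.14, 0]]], grip=0)

```text
time: 2.2
eef_pos: [0.5994, 0.1409, 0.2029]
tcp_rot: [0.635, 0.316, -0.627, 0.322]
contact_force: [-0.0, -0.5, 0.5]
opening: 0.5
```

Request:
drive_tool(series=[[[0, 0, 0], [0, 0, 0]], [[0, 0, 0], [0, 0, 0]]])

```text
time: 2.4
eef_pos: [0.5969, 0.1411, 0.1977]
tcp_rot: [0.632, 0.318, -0.63, 0.321]
contact_force: [-0.5, -0.5, 1.3]
opening: 0.501
```

```bash
python3 -c "
from h import *
st();shot('scene','s3.png')
plan([.5938,.144,.138],-35.9,4)"
```

```text
t 2.4 P [0.5969 0.1411 0.1977] yaw -36.29 xax [ 0.004 -0.002 -1.   ] F [-0.49 -0.46  1.28] op 0.501
[0.298, -0.021, -0.003] [-0.1, -0.01, -0.06]
[0.298, -0.021, -0.003] [-0.1, -0.01, -0.06]
[0.298, -0.021, -0.004] [-0.1, -0.01, -0.06]
[0.298, -0.02, -0.004] [-0.1, -0.01, -0.06]
```

Request:
drive_tool(series=[[[0.3, -0.02, 0], [0, 0, 0]], [[0.3, -0.02, 0], [0, 0, 0]], [[0.3, -0.02, 0], [0, 0, 0]], [[0.2, -0.02, 0], [0, 0, 0]], [[0, 0, 0], [0, 0, 0]]])

```text
time: 2.95
eef_pos: [0.5943, 0.1436, 0.1421]
tcp_rot: [0.634, 0.317, -0.628, 0.322]
contact_force: [-0.4, 1.1, -0.3]
opening: 0.498
```

```bash
python3 -c "
from h import *
st();
plan([.5938,.144,.138],-35.9,1)"
```

```text
t 2.95 P [0.5943 0.1436 0.1421] yaw -36.26 xax [ 0.01  -0.002 -1.   ] F [-0.42  1.07 -0.27] op 0.498
[0.082, -0.013, -0.001] [-0.36, -0.25, -0.53]
```

Request:
drive_tool(series=[[[0.07, -0.01, 0], [0, -0.3, -0.5]], [[0, 0, 0], [0, 0, 0]]])

```text
time: 3.15
eef_pos: [0.5938, 0.1439, 0.138]
tcp_rot: [-0.63, -0.32, 0.631, -0.32]
contact_force: [0.1, -1.1, -0.7]
opening: 0.5
```

Request:
drive_tool(series=[[[0, 0, 0], [0, 0, 0]], [[0, 0, 0], [0, 0, 0]], [[0, 0, 0], [0, 0, 0]], [[0, 0, 0], [0, 0, 0]], [[0, 0, 0], [0, 0, 0]]], grip=-1, newtons=40)

```text
time: 3.65
eef_pos: [0.5929, 0.145, 0.1389]
tcp_rot: [-0.63, -0.32, 0.632, -0.319]
contact_force: [-0.6, 0.6, -1.7]
opening: 0.13
```

```bash
python3 -c "
from h import *
st();shot('wrist','w3.png')"
```

```text
t 3.65 P [0.5929 0.145  0.1389] yaw -36.29 xax [-0.004  0.001 -1.   ] F [-0.59  0.59 -1.71] op 0.13
```

View pics/w3.png

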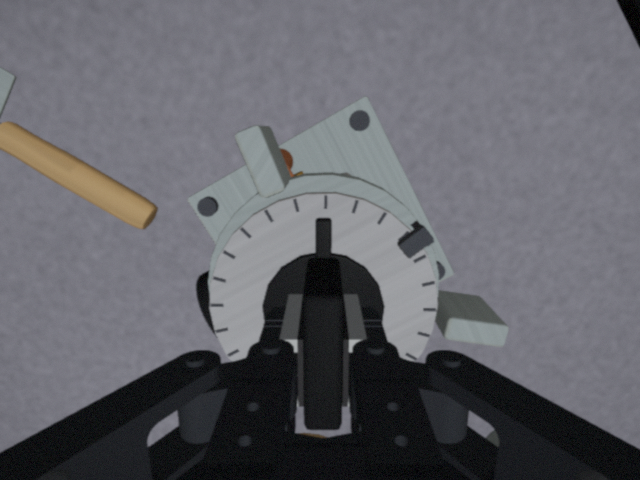

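Request:
drive_tool(series=[[[0, 0, 0], [6, 0, 0]], [[0, 0, 0], [8, 0, 0]], [[0, 0, 0], [8, 0, 0]], [[0, 0, 0], [8, 0, 0]], [[0, 0, 0], [6, 0, 0]]])

```text
time: 4.2
eef_pos: [0.5932, 0.1447, 0.1389]
tcp_rot: [-0.699, -0.102, 0.701, -0.101]
contact_force: [0.4, -0.4, -1.2]
opening: 0.134
```

```bash
python3 -c "
from h import *
st();plan([.5932,.1445,.1385],-87,2)"
```

```text
t 4.2 P [0.5932 0.1447 0.1389] yaw -73.52 xax [-0.003  0.    -1.   ] F [ 0.37 -0.42 -1.22] op 0.134
[0.004, 0.002, -0.0] [6.74, 0.09, 0.02]
[0.004, 0.002, -0.0] [6.74, 0.09, 0.02]
```

Request:
drive_tool(series=[[[0, 0, 0], [6, 0, 0]], [[0, 0, 0], [5, 0, 0]], [[0, 0, 0], [0, 0, 0]], [[0, 0, 0], [0, 0, 0]]])

```text
time: 4.6
eef_pos: [0.5932, 0.1445, 0.1389]
tcp_rot: [-0.705, -0.032, 0.708, -0.031]
contact_force: [-1.3, -0.2, -1.1]
opening: 0.138
```

```bash
python3 -c "
from h import *
st();d=shot('wrist','w4.png');x=d['img'][150:350,220:440];cv2.imwrite('pics/w4c.png',cv2.resize(x[:,:,::-1],None,fx=3,fy=3,interpolation=cv2.INTER_CUBIC))"
```

```text
t 4.6 P [0.5932 0.1445 0.1389] yaw -84.91 xax [-0.003  0.001 -1.   ] F [-1.26 -0.17 -1.13] op 0.138
```

View pics/w4c.png

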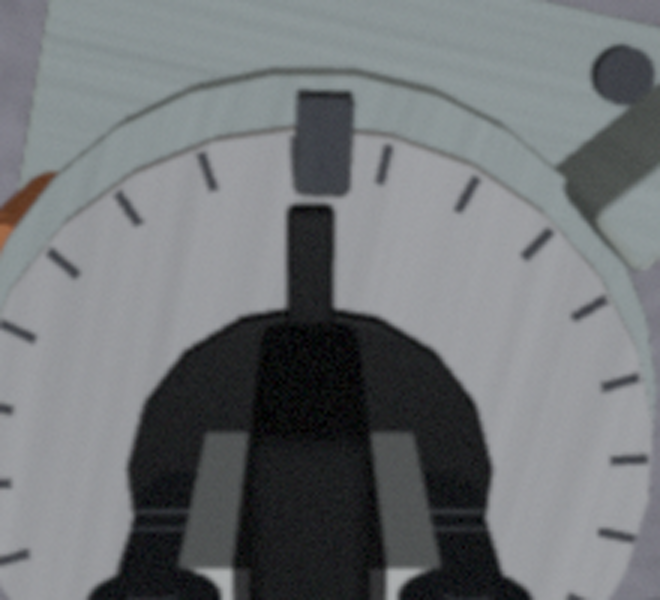

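Pointer tip is at about (310,210) in the crop and the clip's inner end is centred near (320,190). It's roughly 1.3 mm short, so I'll measure from edges.

```bash
cat > pm.py <<'E'
from h import *
import sys
d=dict(np.load('pics/%s.png.npz'%sys.argv[1])); C=np.array([.5932,.1445]); 
if len(sys.argv)>2: C=np.array([float(sys.argv[2]),float(sys.argv[3])])
g=cv2.cvtColor(d['img'],cv2.COLOR_RGB2GRAY)
# sample ring at given radius/height, find dark run weighted centre
def run(r,z,lo,hi,th):
    a=np.radians(np.arange(lo,hi,.1)); v=[]
    for t in a:
        u=proj(d,[C[0]+r*np.cos(t),C[1]+r*np.sin(t),z]); v.append(cv2.getRectSubPix(g,(1,1),(float(u[0]),float(u[1])))[0,0])
    v=np.array(v,float); k=v<th
    # longest run
    n,lab=cv2.connectedComponents(k.astype(np.uint8)[None]); lab=lab[0]
    if n<2: return None
    b=max(range(1,n),key=lambda i:(lab==i).sum()); s=np.degrees(a[lab==b]); return np.round([s.min(),s.max(),(s.min()+s.max())/2,np.radians(s.max()-s.min())*r*1000],2)
for r in(.029,.031,.033,.035,.036): print('ptr',r,run(r,.1225,-20,30,90))
for r in(.040,.042,.044,.047,.049): print('mrk',r,run(r,.123,-20,30,100))
E
python3 pm.py w4
```

```text
ptr 0.029 [-1.1   9.9   4.4   5.57]
ptr 0.031 [-0.8   9.6   4.4   5.63]
ptr 0.033 [-0.5   9.3   4.4   5.64]
ptr 0.035 [-0.1   9.1   4.5   5.62]
ptr 0.036 [0.   8.9  4.45 5.59]
mrk 0.04 [-1.9   7.1   2.6   6.28]
mrk 0.042 [-1.8   7.4   2.8   6.74]
mrk 0.044 [-1.6   7.5   2.95  6.99]
mrk 0.047 [-1.7   6.9   2.6   7.05]
mrk 0.049 [-1.2   6.5   2.65  6.59]
```

Request:
drive_tool(series=[[[0, 0, 0], [1.7, 0, 0]], [[0, 0, 0], [0, 0, 0]], [[0, 0, 0], [0, 0, 0]]])

```text
time: 4.95
eef_pos: [0.5932, 0.1445, 0.1389]
tcp_rot: [-0.706, -0.021, 0.708, -0.021]
contact_force: [-1.7, 0.6, -1.2]
opening: 0.133
```

```bash
python3 -c "
from h import *
st();d=shot('wrist','w5.png')"; python3 pm.py w5
```

```text
t 4.95 P [0.5932 0.1445 0.1389] yaw -86.63 xax [-0.003  0.001 -1.   ] F [-1.7   0.56 -1.16] op 0.133
ptr 0.029 [-2.8   8.3   2.75  5.62]
ptr 0.031 [-2.4   8.    2.8   5.63]
ptr 0.033 [-2.2   7.6   2.7   5.64]
ptr 0.035 [-1.9   7.4   2.75  5.68]
ptr 0.036 [-1.7   7.2   2.75  5.59]
mrk 0.04 [-2.    7.2   2.6   6.42]
mrk 0.042 [-1.8   7.4   2.8   6.74]
mrk 0.044 [-1.7   7.3   2.8   6.91]
mrk 0.047 [-1.7   6.9   2.6   7.05]
mrk 0.049 [-1.2   6.5   2.65  6.59]
```

Request:
drive_tool(series=[[[0, 0, 0], [0, 0, 0]], [[0, 0, 0], [0, 0, 0]], [[0, 0, 0], [0, 0, 0]], [[0, 0, 0], [0, 0, 0]]], grip=0)

```text
time: 5.4
eef_pos: [0.5944, 0.1443, 0.1403]
tcp_rot: [-0.707, -0.021, 0.707, -0.021]
contact_force: [-1.1, 0.5, 0.4]
opening: 0.498
```

Request:
drive_tool(series=[[[-0.3, 0, 0], [0, 0, 0]], [[-0.5, 0, 0], [0, 0, 0]], [[-0.5, 0, 0], [0, 0, 0]], [[-0.5, 0, 0], [0, 0, 0]], [[-0.5, 0, 0], [0, 0, 0]]])

```text
time: 5.9
eef_pos: [0.5927, 0.1439, 0.2587]
tcp_rot: [-0.704, -0.021, 0.709, -0.021]
contact_force: [0.9, -0.0, -0.2]
opening: 0.504
```

```bash
python3 -c "
from h import *
st();d=shot('wrist','w6.png')
C=np.array([.5932,.1445]);a=np.radians(100);p=C+.066*np.array([np.cos(a),np.sin(a)]);print(p)
plan([*p,.20],10,12)"; python3 pm.py w6
```

```text
t 5.9 P [0.5927 0.1439 0.2587] yaw -86.58 xax [-0.007 -0.    -1.   ] F [ 0.85 -0.02 -0.18] op 0.504
[0.58173922 0.20949731]
[0.108, -0.11, 0.016] [-8.05, -0.01, -0.01]
[0.108, -0.111, 0.0] [-8.05, -0.01, -0.01]
[0.108, -0.11, -0.015] [-8.05, -0.01, -0.01]
[0.108, -0.107, -0.03] [-8.05, -0.01, -0.01]
[0.108, -0.101, -0.045] [-8.05, -0.01, -0.01]
[0.108, -0.094, -0.059] [-8.05, -0.01, -0.01]
[0.108, -0.085, -0.071] [-8.05, -0.01, -0.01]
[0.108, -0.074, -0.083] [-8.05, -0.01, -0.01]
[0.108, -0.062, -0.092] [-8.05, -0.01, -0.01]
[0.108, -0.048, -0.1] [-8.05, -0.01, -0.01]
[0.108, -0.034, -0.106] [-8.05, -0.01, -0.01]
[0.108, -0.019, -0.109] [-8.05, -0.01, -0.01]
ptr 0.029 [-2.6   8.1   2.75  5.42]
ptr 0.031 [-2.3   7.8   2.75  5.46]
ptr 0.033 [-1.9   7.5   2.8   5.41]
ptr 0.035 [-1.6   7.2   2.8   5.38]
ptr 0.036 [-1.4   7.    2.8   5.28]
mrk 0.04 [-2.    6.8   2.4   6.14]
mrk 0.042 [-1.8   7.3   2.75  6.67]
mrk 0.044 [-1.5   7.3   2.9   6.76]
mrk 0.047 [-1.4   6.7   2.65  6.64]
mrk 0.049 [-1.3   6.4   2.55  6.59]
```

View pics/w6.png

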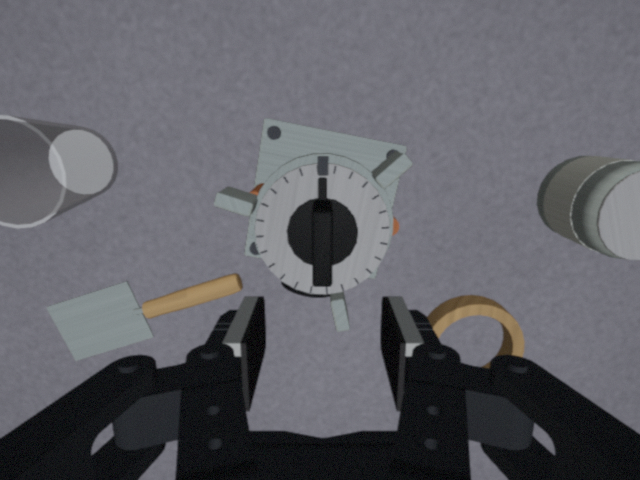

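Request:
drive_tool(series=[[[0.1, -0.11, 0], [-8, 0, 0]], [[0.1, -0.11, 0], [-8, 0, 0]], [[0.1, -0.11, -0.015], [-8, 0, 0]], [[0.1, -0.11, -0.03], [-8, 0, 0]], [[0.1, -0.1, -0.045], [-8, 0, 0]]], grip=-1)

```text
time: 6.45
eef_pos: [0.5938, 0.1719, 0.2512]
tcp_rot: [0.66, 0.268, -0.647, 0.272]
contact_force: [0.0, -0.1, -0.4]
opening: -0.001
```

Request:
drive_tool(series=[[[0.1, -0.09, -0.06], [-8, 0, 0]], [[0.1, -0.085, -0.07], [-8, 0, 0]], [[0.1, -0.075, -0.08], [-8, 0, 0]], [[0.1, -0.06, -0.09], [-8, 0, 0]], [[0.1, -0.05, -0.1], [-8, 0, 0]]])

```text
time: 6.95
eef_pos: [0.589, 0.1999, 0.2312]
tcp_rot: [0.522, 0.479, -0.507, 0.491]
contact_force: [-0.3, 0.3, 0.4]
opening: -0.002
```

Request:
drive_tool(series=[[[0.1, -0.035, -0.1], [-8, 0, 0]], [[0, 0, -0.1], [-4, 0, 0]], [[0, 0, 0], [0, 0, 0]]])

```text
time: 7.25
eef_pos: [0.5872, 0.2111, 0.2281]
tcp_rot: [0.465, 0.532, -0.45, 0.546]
contact_force: [0.9, -0.1, -0.1]
opening: 0.002
```

```bash
python3 -c "
from h import *
st();d=shot('wrist','w7.png')
plan([.5817,.2095,.20],10,2)"
```

```text
t 7.25 P [0.5872 0.2111 0.2281] yaw 9.31 xax [ 0.03   0.003 -1.   ] F [ 0.94 -0.1  -0.08] op 0.002
[0.28, -0.065, 0.004] [-0.39, 0.06, -0.86]
[0.281, -0.061, 0.003] [-0.39, 0.06, -0.86]
```

View pics/w7.png

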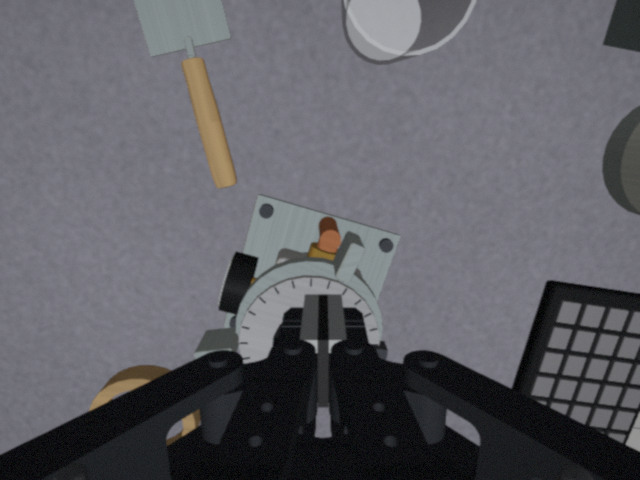

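```bash
python3 -c "
from h import *
plan([.5793,.210,.16],12,4)"
```

```text
[0.34, -0.05, -0.003] [-0.69, 0.04, -0.43]
[0.34, -0.048, -0.003] [-0.69, 0.04, -0.43]
[0.34, -0.045, -0.004] [-0.69, 0.04, -0.43]
[0.341, -0.042, -0.004] [-0.69, 0.04, -0.43]
```

Request:
drive_tool(series=[[[0.34, -0.05, 0], [-0.7, 0, -0.4]], [[0.34, -0.05, 0], [-0.7, 0, -0.4]], [[0.34, -0.05, 0], [-0.7, 0, -0.4]], [[0.3, -0.05, 0], [-0.7, 0, -0.4]], [[0, 0, 0], [0, 0, 0]]])

```text
time: 7.8
eef_pos: [0.5772, 0.2078, 0.1555]
tcp_rot: [0.444, 0.549, -0.446, 0.55]
contact_force: [-0.1, -0.3, -0.9]
opening: 0.001
```

```bash
python3 -c "
from h import *
st();plan([.5793,.210,.118],12,4)"
```

```text
t 7.8 P [0.5772 0.2078 0.1555] yaw 12.01 xax [-0.002 -0.003 -1.   ] F [-0.1  -0.29 -0.94] op 0.001
[0.188, 0.013, -0.009] [0.0, 0.04, 0.03]
[0.188, 0.013, -0.009] [0.0, 0.04, 0.03]
[0.188, 0.013, -0.009] [0.0, 0.04, 0.03]
[0.188, 0.013, -0.009] [0.0, 0.04, 0.03]
```

Request:
drive_tool(series=[[[0.2, 0.01, -0.01], [0, 0, 0]], [[0.2, 0.01, -0.01], [0, 0, 0]], [[0.18, 0.01, -0.01], [0, 0, 0]], [[0.12, 0, -0.01], [0, 0, 0]], [[0, 0, 0], [0, 0, 0]]])

```text
time: 8.3
eef_pos: [0.5784, 0.2101, 0.1169]
tcp_rot: [0.444, 0.549, -0.446, 0.55]
contact_force: [0.7, -0.1, 0.0]
opening: 0.003
```

```bash
python3 -c "
from h import *
st();plan([.5793,.210,.118],12,1);d=shot('wrist','w8.png')"
```

```text
t 8.3 P [0.5784 0.2101 0.1169] yaw 11.98 xax [-0.002 -0.003 -1.   ] F [ 0.69 -0.12  0.03] op 0.003
[-0.022, 0.017, 0.005] [-0.02, 0.15, 0.16]
```

View pics/w8.png

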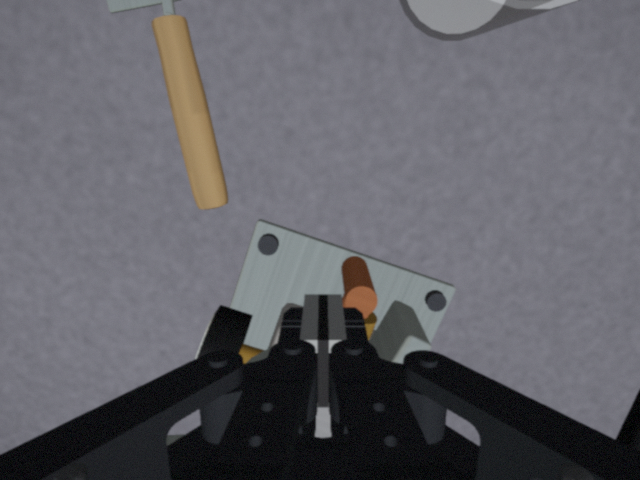

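Request:
drive_tool(series=[[[0, 0.06, 0.002], [2.6, 0, 0]], [[0, 0.06, 0.002], [2.6, 0, 0]], [[0, 0.06, 0.002], [2.6, 0, 0]], [[0, 0.06, 0.002], [2.6, 0, 0]], [[0, 0.04, 0.002], [1.7, 0, 0]]])

```text
time: 8.85
eef_pos: [0.5923, 0.2122, 0.1195]
tcp_rot: [-0.501, -0.498, 0.504, -0.497]
contact_force: [-3.5, 0.8, -0.5]
opening: -0.004
```

```bash
cat >> h.py <<'E'
def arc(r=.0665,c=(.5932,.1445)):
    s=st(); p=np.array(s['eef_pos'])[:2]-c; M=Rn.from_quat(s['tcp_rot']).as_matrix(); yaw=np.degrees(np.arctan2(M[1,1],M[0,1]))
    ph=np.degrees(np.arctan2(p[1],p[0])); t=np.array([p[1],-p[0]])/np.linalg.norm(p); F=np.array(s['contact_force'])
    print('phi %.2f r %.1fmm yawerr %.2f  Ftan %.2f Frad %.2f Fz %.2f'%(ph,1000*np.linalg.norm(p),yaw-(ph-90),F[:2]@t,F[:2]@p/np.linalg.norm(p),F[2]))
E
python3 -c "
from h import *
arc()"
```

```text
t 8.85 P [0.5923 0.2122 0.1195] yaw -0.6 xax [-0.004 -0.002 -1.   ] F [-3.54  0.83 -0.48] op -0.004
phi 90.78 r 67.7mm yawerr -1.38  Ftan -3.53 Frad 0.88 Fz -0.48
```

Request:
drive_tool(series=[[[0.01, 0.06, 0.006], [2.6, 0, 0]], [[0, 0.06, 0.006], [2.6, 0, 0]], [[0, 0.06, 0.006], [2.6, 0, 0]], [[0, 0.06, 0.006], [2.6, 0, 0]], [[0, 0.06, 0.006], [2.6, 0, 0]]])

```text
time: 9.35
eef_pos: [0.602, 0.2127, 0.1196]
tcp_rot: [-0.554, -0.439, 0.562, -0.43]
contact_force: [-3.4, 1.5, 0.5]
opening: -0.0
```

```bash
python3 -c "
from h import *
arc()"
```

```text
t 9.35 P [0.602  0.2127 0.1196] yaw -14.17 xax [-0.018  0.004 -1.   ] F [-3.39  1.53  0.45] op -0.0
phi 82.63 r 68.8mm yawerr -6.80  Ftan -3.56 Frad 1.08 Fz 0.45
```

Request:
drive_tool(series=[[[0.005, 0.08, 0.02], [1, 0, 0.5]], [[0, 0.08, 0.02], [1, 0, 0.3]], [[0, 0.08, 0.02], [1, 0, 0]], [[0, 0.08, 0.02], [1, 0, 0]]])

```text
time: 9.75
eef_pos: [0.6153, 0.2072, 0.1196]
tcp_rot: [-0.572, -0.417, 0.574, -0.411]
contact_force: [-2.4, 3.1, -0.3]
opening: 0.001
```

```bash
python3 -c "
from h import *
arc()"
```

```text
t 9.75 P [0.6153 0.2072 0.1196] yaw -18.34 xax [-0.007  0.005 -1.   ] F [-2.41  3.14 -0.31] op 0.001
phi 70.56 r 66.5mm yawerr 1.10  Ftan -3.32 Frad 2.16 Fz -0.31
```

Request:
drive_tool(series=[[[0.0, 0.06, 0.006], [2, 0, 0]], [[0, 0.06, 0.006], [2, 0, 0]], [[0, 0.04, 0.006], [1.2, 0, 0]]])

```text
time: 10.05
eef_pos: [0.6235, 0.2031, 0.1196]
tcp_rot: [-0.591, -0.389, 0.594, -0.383]
contact_force: [-2.3, 2.6, -0.2]
opening: 0.002
```

```bash
python3 -c "
from h import *
arc()"
```

```text
t 10.05 P [0.6235 0.2031 0.1196] yaw -23.86 xax [-0.007  0.005 -1.   ] F [-2.33  2.61 -0.16] op 0.002
phi 62.65 r 66.0mm yawerr 3.49  Ftan -3.27 Frad 1.25 Fz -0.16
```

Now the small steps, with a force check after each call.

Request:
drive_tool(series=[[[0, 0.025, 0], [1.5, 0, 0]], [[0, 0.025, 0], [1.5, 0, 0]], [[0, 0.025, 0], [1, 0, 0]], [[0, 0.025, 0], [1, 0, 0]], [[0, 0.025, 0], [0.8, 0, 0]]])

```text
time: 10.55
eef_pos: [0.6298, 0.1994, 0.1195]
tcp_rot: [-0.611, -0.355, 0.614, -0.35]
contact_force: [-2.0, 2.6, -0.2]
opening: 0.002
```

```bash
python3 -c "
from h import *
arc()"
```

```text
t 10.55 P [0.6298 0.1994 0.1195] yaw -30.16 xax [-0.007  0.005 -1.   ] F [-2.04  2.59 -0.17] op 0.002
phi 56.31 r 66.0mm yawerr 3.53  Ftan -3.14 Frad 1.03 Fz -0.17
```

Request:
drive_tool(series=[[[0, 0.012, 0], [0.9, 0, 0]], [[0, 0.012, 0], [0.9, 0, 0]], [[0, 0.012, 0], [0.9, 0, 0]], [[0, 0.012, 0], [0.9, 0, 0]], [[0, 0.012, 0], [0.9, 0, 0]]])

```text
time: 11.05
eef_pos: [0.6328, 0.1978, 0.1196]
tcp_rot: [-0.626, -0.329, 0.629, -0.324]
contact_force: [-1.9, 3.4, -0.3]
opening: -0.003
```

```bash
python3 -c "
from h import *
arc()"
```

```text
t 11.05 P [0.6328 0.1978 0.1196] yaw -35.05 xax [-0.006  0.005 -1.   ] F [-1.91  3.36 -0.33] op -0.003
phi 53.38 r 66.4mm yawerr 1.56  Ftan -3.53 Frad 1.56 Fz -0.33
```

Request:
drive_tool(series=[[[0, 0.014, 0.002], [0.6, 0, 0]], [[0, 0.014, 0.002], [0.6, 0, 0]], [[0, 0.014, 0.002], [0.6, 0, 0]], [[0, 0.014, 0.002], [0.6, 0, 0]], [[0, 0.014, 0.002], [0.6, 0, 0]]])

```text
time: 11.55
eef_pos: [0.6358, 0.1954, 0.1196]
tcp_rot: [-0.635, -0.311, 0.637, -0.306]
contact_force: [-2.4, 3.5, -0.4]
opening: -0.001
```

```bash
python3 -c "
from h import *
arc()"
```

```text
t 11.55 P [0.6358 0.1954 0.1196] yaw -38.33 xax [-0.006  0.005 -1.   ] F [-2.41  3.45 -0.4 ] op -0.001
phi 50.10 r 66.4mm yawerr 1.57  Ftan -4.06 Frad 1.10 Fz -0.40
```

Request:
drive_tool(series=[[[0, 0.014, 0.002], [0.7, 0, 0]], [[0, 0.014, 0.002], [0.7, 0, 0]], [[0, 0.014, 0.002], [0.7, 0, 0]], [[0, 0.014, 0.002], [0.7, 0, 0]], [[0, 0.014, 0.002], [0.7, 0, 0]]])

```text
time: 12.05
eef_pos: [0.6388, 0.1928, 0.1196]
tcp_rot: [-0.646, -0.289, 0.647, -0.284]
contact_force: [-0.1, 3.2, -0.8]
opening: -0.001
```

```bash
python3 -c "
from h import *
arc()"
```

```text
t 12.05 P [0.6388 0.1928 0.1196] yaw -42.15 xax [-0.004  0.006 -1.   ] F [-0.13  3.2  -0.76] op -0.001
phi 46.65 r 66.4mm yawerr 1.20  Ftan -2.29 Frad 2.23 Fz -0.76
```

Request:
drive_tool(series=[[[0, 0.014, 0.002], [0.7, 0, 0]], [[0, 0.014, 0.002], [0.7, 0, 0]], [[0, 0.014, 0.002], [0.7, 0, 0]], [[0, 0.014, 0.002], [0.7, 0, 0]], [[0, 0.014, 0.002], [0.7, 0, 0]]])

```text
time: 12.55
eef_pos: [0.6416, 0.1899, 0.1197]
tcp_rot: [-0.656, -0.268, 0.656, -0.263]
contact_force: [-0.9, 4.4, -1.3]
opening: 0.0
```

```bash
python3 -c "
from h import *
arc()"
```

```text
t 12.55 P [0.6416 0.1899 0.1197] yaw -45.97 xax [-0.003  0.006 -1.   ] F [-0.89  4.39 -1.25] op 0.0
phi 43.19 r 66.4mm yawerr 0.85  Ftan -3.81 Frad 2.35 Fz -1.25
```

Request:
drive_tool(series=[[[0, 0.014, 0.002], [0.7, 0, 0]], [[0, 0.014, 0.002], [0.7, 0, 0]], [[0, 0.014, 0.002], [0.7, 0, 0]], [[0, 0.014, 0.002], [0.7, 0, 0]], [[0, 0.014, 0.002], [0.7, 0, 0]]])

```text
time: 13.05
eef_pos: [0.6443, 0.187, 0.1197]
tcp_rot: [0.664, 0.246, -0.664, 0.241]
contact_force: [1.0, 3.7, -1.8]
opening: 0.001
```

```bash
python3 -c "
from h import *
arc()"
```

```text
t 13.05 P [0.6443 0.187  0.1197] yaw -49.79 xax [-0.001  0.007 -1.   ] F [ 1.01  3.69 -1.76] op 0.001
phi 39.75 r 66.4mm yawerr 0.46  Ftan -2.20 Frad 3.14 Fz -1.76
```

Request:
drive_tool(series=[[[0, 0.014, 0.001], [0.7, 0, 0]], [[0, 0.014, 0.001], [0.7, 0, 0]], [[0, 0.014, 0.001], [0.7, 0, 0]], [[0, 0.014, 0.001], [0.7, 0, 0]], [[0, 0.014, 0.001], [0.7, 0, 0]]])

```text
time: 13.55
eef_pos: [0.6468, 0.1838, 0.1198]
tcp_rot: [0.672, 0.223, -0.671, 0.218]
contact_force: [0.1, 4.2, -1.0]
opening: -0.001
```

```bash
python3 -c "
from h import *
arc()"
```

```text
t 13.55 P [0.6468 0.1838 0.1198] yaw -53.61 xax [-0.     0.007 -1.   ] F [ 0.13  4.21 -0.99] op -0.001
phi 36.28 r 66.5mm yawerr 0.10  Ftan -3.31 Frad 2.59 Fz -0.99
```

Request:
drive_tool(series=[[[0, 0.014, 0.001], [0.7, 0, 0]], [[0, 0.014, 0.001], [0.7, 0, 0]], [[0, 0.014, 0.001], [0.7, 0, 0]], [[0, 0.014, 0.001], [0.7, 0, 0]], [[0, 0.014, 0.001], [0.7, 0, 0]]])

```text
time: 14.05
eef_pos: [0.6491, 0.1806, 0.1198]
tcp_rot: [0.68, 0.201, -0.678, 0.196]
contact_force: [-0.6, 3.6, -1.2]
opening: -0.0
```

```bash
python3 -c "
from h import *
arc()"
```

```text
t 14.05 P [0.6491 0.1806 0.1198] yaw -57.43 xax [ 0.001  0.007 -1.   ] F [-0.6  3.6 -1.2] op -0.0
phi 32.86 r 66.5mm yawerr -0.29  Ftan -3.35 Frad 1.45 Fz -1.20
```

Request:
drive_tool(series=[[[0, 0.014, 0.002], [0.6, 0, 0]], [[0, 0.014, 0.002], [0.6, 0, 0]], [[0, 0.014, 0.002], [0.6, 0, 0]], [[0, 0.014, 0.002], [0.6, 0, 0]], [[0, 0.014, 0.002], [0.6, 0, 0]]])

```text
time: 14.55
eef_pos: [0.6509, 0.177, 0.12]
tcp_rot: [0.685, 0.181, -0.683, 0.176]
contact_force: [-0.4, 3.0, -1.7]
opening: 0.0
```

```bash
python3 -c "
from h import *
arc()"
```

```text
t 14.55 P [0.6509 0.177  0.12  ] yaw -60.71 xax [ 0.002  0.007 -1.   ] F [-0.37  2.98 -1.71] op 0.0
phi 29.41 r 66.2mm yawerr -0.12  Ftan -2.78 Frad 1.14 Fz -1.71
```

Request:
drive_tool(series=[[[0, 0.014, 0.001], [0.65, 0, 0]], [[0, 0.014, 0.001], [0.65, 0, 0]], [[0, 0.014, 0.001], [0.65, 0, 0]], [[0, 0.014, 0.001], [0.65, 0, 0]], [[0, 0.014, 0.001], [0.65, 0, 0]]])

```text
time: 15.05
eef_pos: [0.6527, 0.1734, 0.1201]
tcp_rot: [0.691, 0.16, -0.688, 0.155]
contact_force: [0.7, 2.8, -1.9]
opening: 0.001
```

```bash
python3 -c "
from h import *
arc()"
```

```text
t 15.05 P [0.6527 0.1734 0.1201] yaw -64.25 xax [ 0.002  0.007 -1.   ] F [ 0.72  2.77 -1.9 ] op 0.001
phi 25.95 r 66.1mm yawerr -0.20  Ftan -2.17 Frad 1.86 Fz -1.90
```

Request:
drive_tool(series=[[[0, 0.014, 0], [0.65, 0, 0]], [[0, 0.014, 0], [0.65, 0, 0]], [[0, 0.014, 0], [0.65, 0, 0]], [[0, 0.014, 0], [0.65, 0, 0]], [[0, 0.014, 0], [0.65, 0, 0]]])

```text
time: 15.55
eef_pos: [0.6541, 0.1712, 0.12]
tcp_rot: [0.695, 0.139, -0.692, 0.133]
contact_force: [-0.1, 6.1, -1.9]
opening: -0.001
```

```bash
python3 -c "
from h import *
arc()"
```

```text
t 15.55 P [0.6541 0.1712 0.12  ] yaw -67.84 xax [ 0.002  0.01  -1.   ] F [-0.06  6.12 -1.95] op -0.001
phi 23.70 r 66.5mm yawerr -1.54  Ftan -5.63 Frad 2.40 Fz -1.95
```

Force is rising and travel is falling short, so the ring looks seated. I'll continue carefully.

Request:
drive_tool(series=[[[0, 0.014, 0], [0, 0, 0]], [[0, 0.014, 0], [0, 0, 0]]])

```text
time: 15.75
eef_pos: [0.6542, 0.1713, 0.12]
tcp_rot: [0.695, 0.14, -0.693, 0.131]
contact_force: [-0.0, 5.8, -0.8]
opening: 0.001
```

```bash
python3 -c "
from h import *
arc()"
```

```text
t 15.75 P [0.6542 0.1713 0.12  ] yaw -67.94 xax [ 0.001  0.013 -1.   ] F [-0.03  5.76 -0.76] op 0.001
phi 23.69 r 66.6mm yawerr -1.62  Ftan -5.29 Frad 2.29 Fz -0.76
```

Request:
drive_tool(series=[[[0, 0.024, 0], [0, 0, 0]], [[0, 0.024, 0], [0, 0, 0]]])

```text
time: 15.95
eef_pos: [0.6543, 0.1711, 0.1201]
tcp_rot: [0.695, 0.141, -0.693, 0.129]
contact_force: [0.4, 7.1, -0.4]
opening: -0.002
```

```bash
python3 -c "
from h import *
arc()"
```

```text
t 15.95 P [0.6543 0.1711 0.1201] yaw -68.03 xax [-0.001  0.017 -1.   ] F [ 0.38  7.14 -0.35] op -0.002
phi 23.51 r 66.6mm yawerr -1.54  Ftan -6.39 Frad 3.20 Fz -0.35
```

Request:
drive_tool(series=[[[0, 0.03, 0], [0, 0, 0.5]], [[0, 0.03, 0], [0, 0, 0.5]]])

```text
time: 16.15
eef_pos: [0.6544, 0.1709, 0.1199]
tcp_rot: [0.696, 0.136, -0.693, 0.132]
contact_force: [-0.2, 7.5, -2.0]
opening: -0.004
```

```bash
python3 -c "
from h import *
arc()"
```

```text
t 16.15 P [0.6544 0.1709 0.1199] yaw -68.16 xax [ 0.003  0.006 -1.   ] F [-0.2   7.53 -1.99] op -0.004
phi 23.35 r 66.6mm yawerr -1.51  Ftan -7.00 Frad 2.80 Fz -1.99
```

Request:
drive_tool(series=[[[0, 0.045, 0], [0, 0, 0.3]], [[0, 0.045, 0], [0, 0, 0.3]]])

```text
time: 16.35
eef_pos: [0.6545, 0.1705, 0.1198]
tcp_rot: [0.696, 0.134, -0.693, 0.133]
contact_force: [-0.1, 9.3, -0.6]
opening: 0.001
```

```bash
python3 -c "
from h import *
arc()"
```

```text
t 16.35 P [0.6545 0.1705 0.1198] yaw -68.28 xax [ 0.004  0.003 -1.   ] F [-0.06  9.34 -0.6 ] op 0.001
phi 22.94 r 66.6mm yawerr -1.21  Ftan -8.63 Frad 3.58 Fz -0.60
```

Request:
drive_tool(series=[[[0, 0.06, 0.003], [0, 0, 0.3]], [[0, 0.06, 0.003], [0, 0, 0.3]]])

```text
time: 16.55
eef_pos: [0.6547, 0.17, 0.1198]
tcp_rot: [0.696, 0.133, -0.693, 0.132]
contact_force: [-0.2, 11.8, -0.8]
opening: 0.004
```

```bash
python3 -c "
from h import *
arc()"
```

```text
t 16.55 P [0.6547 0.17   0.1198] yaw -68.42 xax [ 0.004  0.003 -1.   ] F [-0.2  11.81 -0.76] op 0.004
phi 22.52 r 66.5mm yawerr -0.94  Ftan -10.99 Frad 4.34 Fz -0.76
```

Request:
drive_tool(series=[[[0, 0.08, 0.004], [0, 0, 0.3]], [[0, 0.08, 0.004], [0, 0, 0.3]]])

```text
time: 16.75
eef_pos: [0.6548, 0.1693, 0.1198]
tcp_rot: [0.696, 0.133, -0.693, 0.129]
contact_force: [-1.8, 14.3, 0.1]
opening: 0.002
```

```bash
python3 -c "
from h import *
arc()"
```

```text
t 16.75 P [0.6548 0.1693 0.1198] yaw -68.58 xax [ 0.003  0.007 -1.   ] F [-1.82 14.29  0.11] op 0.002
phi 21.96 r 66.5mm yawerr -0.54  Ftan -13.93 Frad 3.65 Fz 0.11
```

Request:
drive_tool(series=[[[0, 0.084, 0.004], [0, 0, 0.3]]])

```text
time: 16.85
eef_pos: [0.6549, 0.1693, 0.1199]
tcp_rot: [0.696, 0.134, -0.693, 0.128]
contact_force: [-2.1, 14.4, 1.1]
opening: -0.002
```

```bash
python3 -c "
from h import *
arc()"
```

```text
t 16.85 P [0.6549 0.1693 0.1199] yaw -68.66 xax [ 0.003  0.009 -1.   ] F [-2.07 14.37  1.12] op -0.002
phi 21.89 r 66.5mm yawerr -0.55  Ftan -14.10 Frad 3.44 Fz 1.12
```

14.5 N held on the lug. I'll back off and retract.

Request:
drive_tool(series=[[[0, -0.04, 0], [0, 0, 0]], [[0, -0.08, 0], [0, 0, 0]], [[0, -0.08, -0.02], [0, 0, 0]], [[-0.1, -0.05, 0], [0, 0, 0]], [[-0.4, 0, 0], [0, 0, 0]]])

```text
time: 17.35
eef_pos: [0.6488, 0.179, 0.1429]
tcp_rot: [-0.693, -0.132, 0.697, -0.13]
contact_force: [0.7, -0.2, -0.0]
opening: -0.0
```

Request:
drive_tool(series=[[[-0.6, 0, -0.2], [0, 0, 0]], [[-0.6, 0, -0.3], [0, 0, 0]], [[-0.6, 0, -0.4], [0, 0, 0]], [[-0.4, 0, -0.4], [0, 0, 0]], [[0, 0, 0], [0, 0, 0]]])

```text
time: 17.85
eef_pos: [0.7123, 0.2, 0.2616]
tcp_rot: [-0.694, -0.129, 0.696, -0.131]
contact_force: [0.1, -0.6, 0.3]
opening: 0.001
```

```bash
python3 -c "
from h import *
st();d=shot('wrist','w9.png');shot('top','t9.png')"; python3 pm.py w9
```

```text
t 17.85 P [0.7123 0.2    0.2616] yaw -68.82 xax [-0.001 -0.004 -1.   ] F [ 0.09 -0.62  0.34] op 0.001
ptr 0.029 [-20.    29.9    4.95  25.26]
ptr 0.031 [-20.    29.9    4.95  27.  ]
ptr 0.033 [-20.    29.9    4.95  28.74]
ptr 0.035 [-20.    29.9    4.95  30.48]
ptr 0.036 [-20.    29.9    4.95  31.35]
mrk 0.04 [-20.    29.9    4.95  34.84]
mrk 0.042 [-20.    29.9    4.95  36.58]
mrk 0.044 [-20.    23.7    1.85  33.56]
mrk 0.047 [-20.    22.8    1.4   35.11]
mrk 0.049 [-20.    21.2    0.6   35.23]
```

View pics/w9.png

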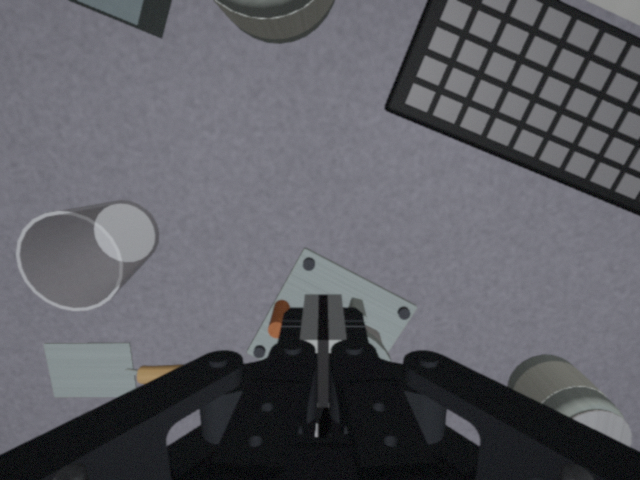

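View pics/t9.png

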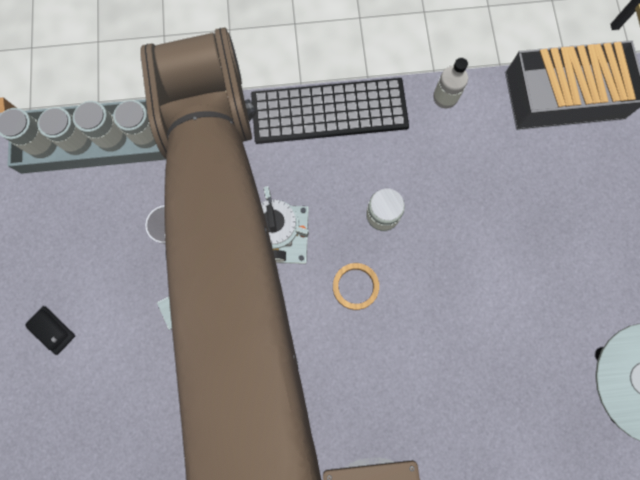

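The arm hides the dial in both views. I'll move back to the earlier viewing pose for a final check.

```bash
python3 -c "
from h import *
plan([.56,.13,.31],-75,5)"
```

```text
[-0.204, 0.043, 0.66] [1.23, 0.11, -0.02]
[-0.205, 0.057, 0.659] [1.23, 0.11, -0.02]
[-0.206, 0.071, 0.657] [1.23, 0.11, -0.02]
[-0.208, 0.085, 0.655] [1.23, 0.11, -0.02]
[-0.209, 0.099, 0.653] [1.23, 0.11, -0.02]
```

Request:
drive_tool(series=[[[-0.2, 0.05, 0.66], [1.2, 0, 0]], [[-0.2, 0.06, 0.66], [1.2, 0, 0]], [[-0.2, 0.07, 0.66], [1.2, 0, 0]], [[-0.2, 0.08, 0.66], [1.2, 0, 0]], [[-0.2, 0.09, 0.66], [1.2, 0, 0]]])

```text
time: 18.45
eef_pos: [0.5475, 0.1261, 0.2931]
tcp_rot: [-0.687, -0.09, 0.715, -0.093]
contact_force: [0.3, 0.5, 0.6]
opening: -0.001
```

Request:
drive_tool(series=[[[0, 0, 0], [0, 0, 0]], [[0, 0, 0], [0, 0, 0]]])

```text
time: 18.65
eef_pos: [0.542, 0.1244, 0.2908]
tcp_rot: [-0.685, -0.089, 0.717, -0.093]
contact_force: [-0.3, 0.5, -0.1]
opening: 0.002
```

```bash
python3 -c "
from h import *
st();d=shot('wrist','w10.png');shot('scene','s10.png')"; python3 pm.py w10
```

```text
t 18.65 P [0.542  0.1244 0.2908] yaw -75.19 xax [-0.044 -0.011 -0.999] F [-0.28  0.55 -0.06] op 0.002
ptr 0.029 [-2.8   8.    2.6   5.47]
ptr 0.031 [-2.3   7.7   2.7   5.41]
ptr 0.033 [-2.1   7.5   2.7   5.53]
ptr 0.035 [-1.6   7.2   2.8   5.38]
ptr 0.036 [-1.6  7.   2.7  5.4]
mrk 0.04 [-2.    7.2   2.6   6.42]
mrk 0.042 [-1.9   7.2   2.65  6.67]
mrk 0.044 [-1.5   7.2   2.85  6.68]
mrk 0.047 [-1.4   7.3   2.95  7.14]
mrk 0.049 [-1.2  10.6   4.7  10.09]
```

View pics/w10.png

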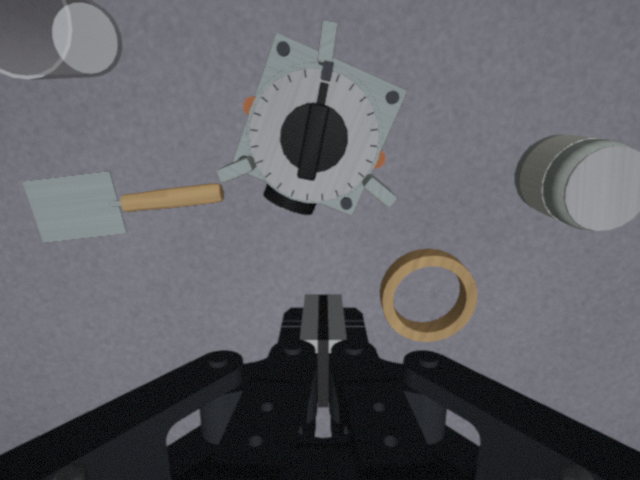

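View pics/s10.png

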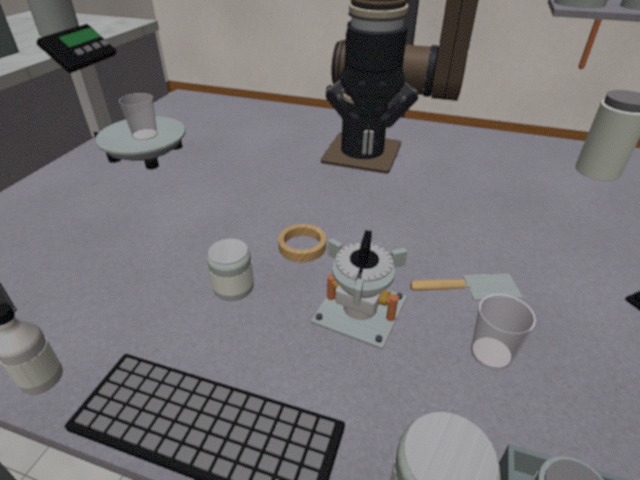

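The pointer sits in line with the clip at (326,72), the lug is now behind it at (328,40), and everything around it is unmoved. Handing in.

```bash
python3 -c "
from h import *
print(np.abs(ctrl.get_state()['dq']).max()); print(ctrl.sign_off())"
```

```text
0.032020464087926415
the job is handed in; nothing more can be done
None
```

The knob is on the marker, the lock ring is seated and nipped up, and the job was handed in at about 19 s of the 67 s allowed.

- **Knob:** I gripped the bar, turned it about 50° clockwise and let go. In the last wrist picture the pointer is at 2.7° and the marker clip at about 2.7°. One marker sample, at the clip's outer edge, read 4.7° because it merged with the lug behind it, so I ignored it.
- **Lock ring:** I pushed one lug clockwise with the closed fingers for about 1.2 rad at roughly 3 N, until it seated. I then raised the push in steps to 14.5 N (14.1 N of it tangential). No reading was above that, though I only read the force at the end of each short move. The squeeze can't be seen; from the force it was about 0.02 rad, which should settle to about 0.016. The tool's own travel past the seat read a bit higher, about 0.03 rad, probably because the tool flexed. Both are below 0.06.
- **Surroundings:** by eye, the cup, tin, tape roll and spatula are where they were in the first pictures. I did not measure them again. The gripper was clear of everything at hand-in.

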